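# Clamp a notebook in the cover-stamping jig

### The arm

A 6-joint arm with a two-finger parallel gripper is mounted at the origin on a cart in front of the work surface, level with it; the furniture and walls round the work are solid. World frame = base frame: x ahead of the robot, y to its left, z up, the work surface at z = 0. Lengths are in m, angles in rad, forces in N, time in s.
With the tool pointing down it reaches from about 0.225 to 0.875 m from the base axis. Payload 3.4 kg.
Tool frame: the origin (TCP) lies at the very end of the fingers, on their centre line; the grasp point (between the pads) lies 19 mm behind it (grasp_offset is the distance from the TCP to the grasp point, in m); y points along the fingers, z is the direction in which the jaws open and shut, and the axes are right-handed (so a half turn about y gives the same grasp; the last joint's range is limited). The gripper opens to 85 mm and grips with 20 to 120 N. Pads are 22 mm wide; open, the fingers measure 114 mm over their backs; the gripper's body (76 mm by 85 mm) begins 54 mm behind the grasp point. The pads swing forward as they close: fully open they stand 13 mm farther back than shut.
Start: joints at [1.003, 0.276, 1.505, -0, 1.361, -0.121], TCP at [0.248, 0.519, 0.2] pointing down, gripper open.
Joint ranges: [-2.89, 2.89], [-0.75, 2.08], [0.22, 2.7], [-1.18, 4.32], [0.11, 2.71], [-2.7, 2.7]. Speed limits (rad/s): [2.57, 2.57, 3.14, 3.14, 3.14, 3.14].

### API

Orientations are given as a unit quaternion [w, x, y, z].
In Python, from rig import get_state, get_image, sign_off, grasp_offset gives the robot as it stands.
- The arm moves only by the shell command python3 -m jog 'ROWS' [FORCE]. ROWS is JSON, one flat list of numbers, 7 for each row, row after row: the closure in counts, from 0 (fully open) to 255 (shut), then the shift along the tool's x, y, z in cm, then the turn, a rotation vector about the tool's x, y, z in units of 8 degrees (1.0 is 8 degrees). In form: [jaw, tx, ty, tz, rx, ry, rz, jaw, tx, ty, tz, rx, ry, rz, ...]. A call has 1 to 12 rows; each row is the pose to reach, as a shift and turn from the pose commanded when the call began, along the tool's axes at that moment; what a row does not reach only later rows make up. A row lasts 1/8 s, in which the tool goes at most 62.5 mm and 10.7 degrees, less where a joint would pass 70% of its speed; a pose out of reach is approached as far as the arm can. A call with a gripper value outside its range is refused whole. The fingers move at their own pace and stop on an object; FORCE is the grip in N (left out, the last holds). Time passes only in rows, so rows that repeat a pose let the fingers close. It gives the time, the measured TCP pose, the force and the opening at its end, in the units of the state.
- get_state(): the state, without advancing time (a new reading comes with each control period).
- get_image(name): name is "scene" or "top"; returns a dict with "color" (480x640x3 uint8, blue, green, red), "mtx" (3x3 intrinsics, pixels), "R" (3x3) and "t" (3): a world point X has camera coordinates R X + t. Camera axes: x right, y down, z forward; pixel columns grow to the right and rows downward; lengths in m; the calibration is good to about 2 mm. A picture is of the moment at which its call begins. There is no depth.
- sign_off(): hands the job in, once; it reports no verdict.
The state is a dict: "clock": time; "qpos": joint angles; "qd": joint speeds; "effort": joint torques, N m; "position": TCP position; "ee_rot": TCP orientation; "contact_force": force on the tool from outside, world axes, zero at the start; "moment": the same for the moment, N m; "width": finger opening in m.
Only numpy, scipy, OpenCV 4.12 (cv2) and the standard library are available. Lean on these libraries where they do the work, as an engineer would, in place of code of your own. Each camera call takes 0.05 s, during which the arm holds its last target.

### The job

Get the notebook ready for its cover stamp: push it along the jig board until it sits flush against both metal stop strips, then push the clamp's lever over until it snaps locked with the rubber foot bearing on the cover. Everything is done by pushing: do not lift the notebook off the board, and leave the rubber stamp, the balm tin and the other notebook where they are.

Things in the scene. Friction and masses are not known exactly. Their poses are not given: they have to be found in the camera images.
- jig_board: Fixed plywood board, its flat top 15 mm above the table. Origin at table height; x runs from the board's front to its back (away from the robot at yaw 0), y to its left, z up. The plywood spans x -166 to +119, y -185 to +165 mm. The clamp stands left of the left strip, at x = +15 mm, and its arm reaches over that strip.
- home (a point): Board-frame point (-2, -50, 15) mm: where the middle of the notebook's underside lies when it touches both strips; axes as the board's. The strips are aluminium, 9 mm high: the back one runs across the board with its face 102 mm in +x of this point, the left one along the board with its face 70 mm in +y of it.
- notebook: Green notebook loose on the board, 15 to 45 mm short of both strips: 204 mm (its x, along the board) x 140 mm (its y) x 14 mm thick, 0.19 kg. Origin at the middle of its underside. At home its axes are parallel to the board's.
- lever (a joint): Clamp lever's angle, rad. 0 = open, nearly upright (8 deg past vertical, away from the notebook). Grows as its end goes to the board's left (+y) and down. Dead centre 1.08; locked stop 1.22, lying 12 deg above level. Let go before dead centre it springs back open; past it, it snaps to the stop. Takes about 3 N at its end.
- lever_hinge (a point): Middle of the lever's hinge pin on the fixed clamp base, 55 mm above the table. The pin lies along the board's x.
- lever_end (a point): Point on the axis of the lever's black grip, 100 mm from the hinge, moving with it. The grip is 22 mm wide (along the board's x), 14 mm thick, and reaches from 48 to 126 mm from the hinge.
- clamp_foot: Steel spindle with a sprung rubber foot, 18 mm across, at the end of the clamp's arm; origin on the arm, 68 mm from its pivot. A link drives the arm from the lever: lever open, the arm stands up to 140 mm above the table, with a clear gap of about 50 mm to the lever's end; lever locked, the arm lies level and the foot presses on the cover.
- stamp: Rubber stamp with a turned wooden handle, 30 x 42 x 66 mm, standing loose on the table right of the board. Bystander. Origin under its centre.
- tin: Round balm tin, 54 mm across, 21 mm high, loose on the table right of the board. Bystander. Origin under its centre.
- next_notebook: A second notebook like the first, lying loose on the table left of the board, waiting its turn. Bystander. Origin under its centre.

How it is judged:
By the outcome, as a careful person would: the job done as asked, in the order asked, and still so for the second after the job is handed in, with the robot touching nothing.
It also fails if it takes over 54 s, if anything falls off the work surface, if the arm or the gripper's body presses on something with over 40 N, if the wrist force passes 120 N, or if a joint passes its speed limit or range.

## Working session

There is one attempt and no reset: what is moved stays moved. The work goes in short steps, Python scripts to look and compute and a shell command to move; the robot and the scene stay as the last step left them, time stands still between calls to the robot, and variables do not carry over. Pictures are saved under pics/ and viewed, and the job is handed in when it is done.

```bash
mkdir -p pics; ls; python3 - <<'E'
from rig import get_state, get_image, grasp_offset
import cv2
s=get_state(); print(s, grasp_offset)
for n in ("scene","top"):
    im=get_image(n); cv2.imwrite(f"pics/{n}0.png",im["color"]); print(n,im["mtx"].tolist(),im["R"].tolist(),im["t"])
E
```

```text
pics
{'clock': 0.0, 'qpos': array([ 1.00301647e+00,  2.76632066e-01,  1.50614855e+00, -2.09055778e-05,
        1.36067562e+00, -1.21003999e-01]), 'qd': array([-0.00121403,  0.00168005, -0.00112697, -0.00086507, -0.00236083,
       -0.00041367]), 'effort': array([ 9.24512788e-04, -4.16763318e+01, -2.45801586e+01, -2.98308332e-04,
        1.10727726e-02,  5.62371270e-06]), 'position': array([0.24813323, 0.51805911, 0.19941247]), 'ee_rot': array([-0.68891436,  0.69015962, -0.15686272,  0.15643141]), 'contact_force': array([-0.10480891, -0.42199034, -0.44503152]), 'moment': array([-0.00165361, -0.05271986,  0.01069327]), 'width': 0.08540060238693647} 0.0187
scene [[484.78409289481345, 0.0, 317.9685557662241], [0.0, 484.78409289481345, 243.917312733159], [0.0, 0.0, 1.0]] [[0.6920891944991433, -0.7215727024295473, 0.018584454956954613], [-0.4601680824481107, -0.4609093633377352, -0.7588200673965022], [0.5561095959912542, 0.5166191962133458, -0.6510351168334322]] [-0.34602586  0.29649923  1.18025109]
top [[514.1533522623666, 0.0, 324.280148774062], [0.0, 514.1533522623666, 243.8415671661211], [0.0, 0.0, 1.0]] [[-0.006038591826013872, -0.9998641416137434, -0.015337331051101273], [-0.984998106645516, 0.008592574583842149, -0.17235108809279323], [0.172459459913069, 0.014066484174568484, -0.9849161734429277]] [-0.0122326   0.48029621  1.55742734]
```

View pics/scene0.png

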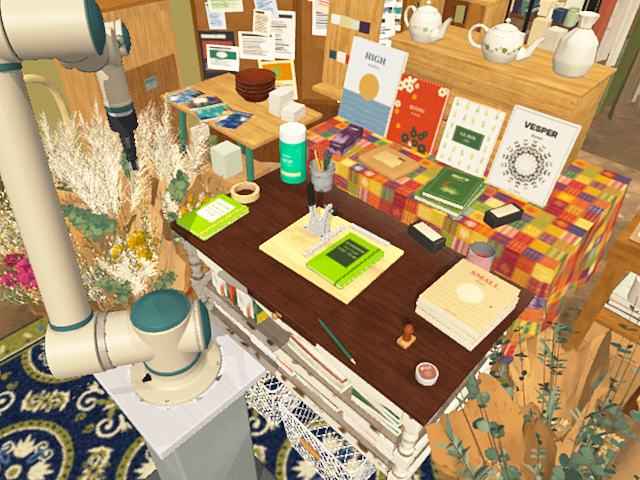

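View pics/top0.png

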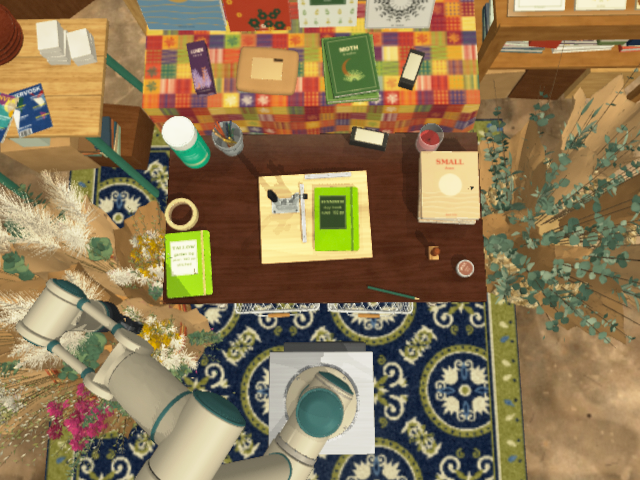

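The top view shows the pale board at about (260-372, 170-263), the green notebook at (314-358, 187-251), and the clamp at about (270-306, 180-240). I'll enlarge both views.

```bash
python3 - <<'E'
import cv2
a=cv2.imread("pics/top0.png")[160:275,250:385]; cv2.imwrite("pics/top0z.png",cv2.resize(a,None,fx=5,fy=5,interpolation=cv2.INTER_CUBIC))
a=cv2.imread("pics/scene0.png")[175:305,250:410]; cv2.imwrite("pics/scene0z.png",cv2.resize(a,None,fx=4.5,fy=4.5,interpolation=cv2.INTER_CUBIC))
E
```

```text
(no output)
```

View pics/top0z.png

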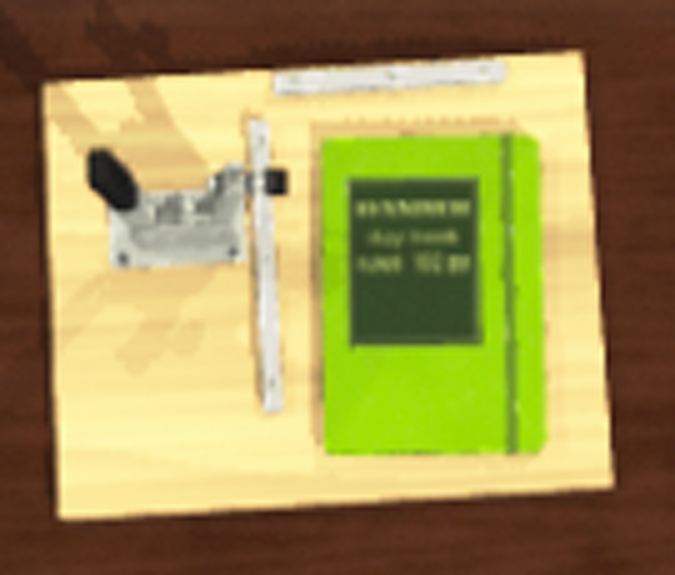

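View pics/scene0z.png

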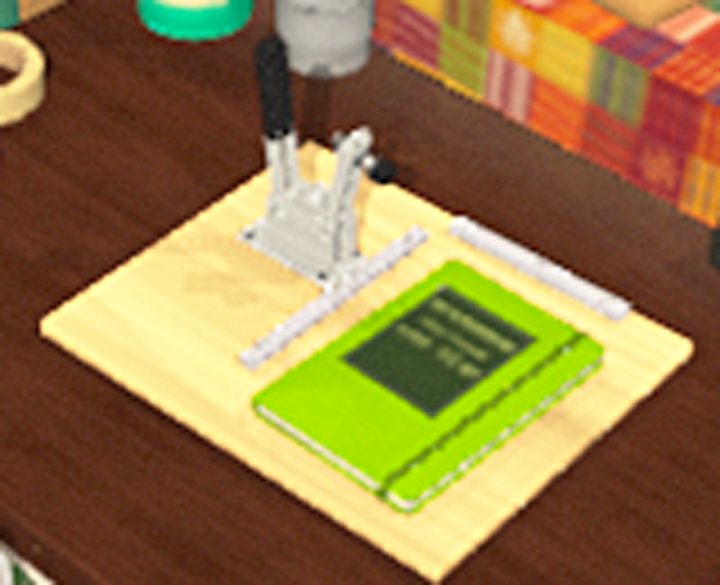

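The enlargements show the board's four corners clear, the notebook roughly parallel to the board, and the lever upright at the left. Next I'll measure the board and notebook poses.

```bash
cat > h.py <<'E'
import numpy as np, cv2
from rig import get_state, get_image
from scipy.spatial.transform import Rotation as Rn
def rays(im,px,z):
    px=np.atleast_2d(px).astype(float)
    d=np.c_[(px-im["mtx"][:2,2])/[im["mtx"][0,0],im["mtx"][1,1]],np.ones(len(px))]@im["R"]
    C=-im["R"].T@im["t"]; return (C+d*((z-C[2])/d[:,2])[:,None])
def proj(im,X):
    c=np.atleast_2d(X)@im["R"].T+im["t"]; return (c[:,:2]/c[:,2:])*[im["mtx"][0,0],im["mtx"][1,1]]+im["mtx"][:2,2]
def big(mask,roi):
    m=np.zeros_like(mask); x0,x1,y0,y1=roi; m[y0:y1,x0:x1]=mask[y0:y1,x0:x1]
    n=cv2.morphologyEx(m,cv2.MORPH_OPEN,np.ones((3,3),np.uint8))
    cs,_=cv2.findContours(n,cv2.RETR_EXTERNAL,cv2.CHAIN_APPROX_NONE); return max(cs,key=cv2.contourArea)
def quad(c):
    h=cv2.convexHull(c)
    for e in np.linspace(0.01,0.1,40):
        q=cv2.approxPolyDP(h,e*cv2.arcLength(h,True),True)
        if len(q)==4: break
    q=q[:,0].astype(float); P=h  # refine: fit lines to contour points near each side
    pts=c[:,0].astype(float); L=[]
    for i in range(4):
        a,b=q[i],q[(i+1)%4]; u=(b-a)/np.linalg.norm(b-a); n=np.array([-u[1],u[0]])
        s=(pts-a)@u; d=abs((pts-a)@n); k=(s>.12*np.linalg.norm(b-a))&(s<.88*np.linalg.norm(b-a))&(d<2.5)
        vx,vy,x,y=cv2.fitLine(pts[k].astype(np.float32),cv2.DIST_HUBER,0,.01,.01).ravel()
        nn=np.array([-vy,vx]); cen=q.mean(0)
        if nn@(np.array([x,y])-cen)<0: nn=-nn
        L.append(np.r_[nn, nn@np.array([x,y])+0.4])  # half-pixel outward
    out=[]
    for i in range(4):
        A=np.array([L[i-1],L[i]]); out.append(np.linalg.solve(A[:,:2],A[:,2]))
    return np.array(out)
def masks(im):
    hsv=cv2.cvtColor(im["color"],cv2.COLOR_BGR2HSV)
    nb=cv2.inRange(hsv,(32,120,90),(50,255,255))
    bd=cv2.inRange(hsv,(12,30,140),(50,255,255))
    return bd,nb
ROI={"top":(252,380,165,268),"scene":(255,408,205,303)}
E
python3 - <<'E'
from h import *
for n in ("top","scene"):
    im=get_image(n); print(n,"C",-im["R"].T@im["t"])
    bd,nb=masks(im); cc=np.zeros_like(bd)
    for nm,m,z in (("board",bd,.015),("nb",nb,.029)):
        q=quad(big(m,ROI[n])); W=rays(im,q,z)[:,:2]
        print(nm,q.round(1).tolist()); print(W.round(4).tolist(), np.linalg.norm(np.roll(W,-1,0)-W,axis=1).round(4), [round(np.degrees(np.arctan2(*(np.roll(W,-1,0)-W)[i][::-1])),2) for i in range(4)])
E
```

```text
top C [ 0.20442392 -0.03826545  1.61652734]
board [[366.0, 169.6999969482422], [372.3999938964844, 257.20001220703125], [261.1000061035156, 263.70001220703125], [257.79998779296875, 176.3000030517578]]
[[0.7276, -0.1521], [0.4409, -0.1664], [0.423, 0.1838], [0.7092, 0.1988]] [0.2871 0.3506 0.2865 0.3513] [np.float64(-177.14), np.float64(92.91), np.float64(3.01), np.float64(-87.0)]
nb [[358.3999938964844, 186.60000610351562], [358.3999938964844, 250.39999389648438], [315.1000061035156, 250.39999389648438], [313.1000061035156, 186.60000610351562]]
[[0.667, -0.1257], [0.4607, -0.1221], [0.4618, 0.0133], [0.6686, 0.019]] [0.2064 0.1354 0.2068 0.1447] [np.float64(179.0), np.float64(89.51), np.float64(1.56), np.float64(-90.6)]
scene C [-0.28042872 -0.72276391  0.99980517]
board [[256.1000061035156, 247.10000610351562], [309.29998779296875, 211.60000610351562], [405.20001220703125, 252.3000030517578], [346.1000061035156, 304.20001220703125]]
[[0.4147, 0.1831], [0.6611, 0.1955], [0.7221, -0.1583], [0.4329, -0.1704]] [0.2467 0.359  0.2895 0.3539] [np.float64(2.88), np.float64(-80.21), np.float64(-177.6), np.float64(92.95)]
nb [[385.0, 252.1999969482422], [340.5, 286.6000061035156], [305.1000061035156, 262.8999938964844], [350.6000061035156, 232.0]]
[[0.6646, -0.1226], [0.4615, -0.1236], [0.4602, 0.0149], [0.6642, 0.0148]] [0.2031 0.1385 0.204  0.1374] [np.float64(-179.74), np.float64(90.52), np.float64(-0.03), np.float64(-89.81)]
```

```bash
cat >> h.py <<'E'
YAW=np.radians(2.95); BO=np.array([.5981,.0272,0]); BR=Rn.from_euler('z',YAW).as_matrix()
def toB(W): return (np.atleast_2d(W)-BO)@BR
def toW(B): return np.atleast_2d(B)@BR.T+BO
def rayplane_bx(im,px,bx):
    px=np.atleast_2d(px).astype(float)
    d=np.c_[(px-im["mtx"][:2,2])/[im["mtx"][0,0],im["mtx"][1,1]],np.ones(len(px))]@im["R"]
    C=-im["R"].T@im["t"]; n=BR[:,0]; s=(bx-n@(C-BO))/(d@n); return toB(C+d*s[:,None])
E
python3 - <<'E'
from h import *
for n,roi in (("top",(262,282,185,207)),("scene",(303,318,180,206))):
    im=get_image(n); g=im["color"].max(2); m=cv2.inRange(g,0,50)
    x0,x1,y0,y1=roi; k=np.zeros_like(m);k[y0:y1,x0:x1]=m[y0:y1,x0:x1]
    v,u=np.nonzero(k); P=np.c_[u,v]; print(n,len(P),P.min(0),P.max(0))
    r=cv2.fitLine(P.astype(np.float32),cv2.DIST_L2,0,.01,.01).ravel(); s=(P-r[2:])@r[:2]
    e=np.array([r[2:]+r[:2]*(s.min()-.5),r[2:]+r[:2]*(s.max()+.5)])
    print(e.round(1).tolist(), (rayplane_bx(im,e,.015)*1000).round(1).tolist())
s=get_state(); q=s["ee_rot"]; Rt=Rn.from_quat(q[[1,2,3,0]]).as_matrix(); print("tool axes cols\n",Rt.round(3)); print(s["position"])
E
```

```text
top 67 [268 191] [276 201]
[[267.8, 190.5], [275.7, 201.1]] [[15.0, 113.8, 204.1], [15.0, 104.4, 83.6]]
scene 127 [307 183] [314 205]
[[309.4, 182.6], [311.5, 205.4]] [[15.0, 115.6, 181.0], [15.0, 106.1, 100.4]]
tool axes cols
 [[ 0.902 -0.     0.432]
 [-0.432 -0.     0.902]
 [-0.    -1.    -0.001]]
[0.24835577 0.51840438 0.20004395]
```

```bash
python3 -m jog '[0,5,1,-5.4,0,-0.5,0, 0,10,2,-11,0,-1,0, 0,15,3,-16.3,0,-1.5,0, 0,20,4,-21.7,0,-2,0, 0,25,6,-27.2,0,-2.5,0, 0,30,8,-32.6,0,-3,0, 0,35,9,-38,0,-3.57,0, 0,39,10,-42.4,0,-3.57,0, 0,41,10,-44.6,0,-3.57,0, 0,41,10,-44.6,0,-3.57,0, 0,41,10,-44.6,0,-3.57,0]'
cat >> h.py <<'E'
def st():
    s=get_state(); Rt=Rn.from_quat(s["ee_rot"][[1,2,3,0]]).as_matrix()
    print("t",s["clock"],"pos",s["position"].round(4),"B",(toB(s["position"])[0]*1000).round(1),"F",s["contact_force"].round(2),"q",s["qpos"].round(2),"w",round(s["width"],4))
    print("axes in board",(BR.T@Rt).round(3).tolist()); return s
E
python3 - <<'E'
from h import *
s=st()
for n in ("scene","top"):
    im=get_image(n); p=proj(im,s["position"])[0]; print(n,p.round(1))
    x,y=int(p[0]),int(p[1]); a=im["color"][max(0,y-60):y+40,max(0,x-65):x+65].copy()
    cv2.imwrite(f"pics/{n}1.png",cv2.resize(a,None,fx=5,fy=5,interpolation=cv2.INTER_CUBIC))
E
```

```text
clock: 1.68
position: [0.4268, -0.0642, 0.1]
ee_rot: [-0.707, 0.707, 0.017, -0.016]
contact_force: [-0.4, 1.0, 0.1]
width: 0.0854
t 1.675 pos [ 0.4268 -0.0642  0.1   ] B [-175.7  -82.4  100. ] F [-0.42  1.02  0.13] q [-0.31  0.15  1.95 -0.    1.04 -1.93] w 0.0854
axes in board [[1.0, 0.001, 0.005], [-0.005, -0.001, 1.0], [0.001, -1.0, -0.001]]
scene [317.1 263.7]
top [340.3 258. ]
```

View pics/scene1.png

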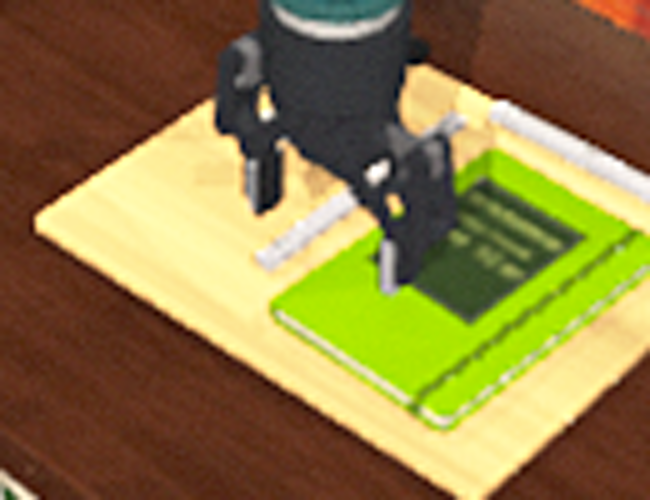

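View pics/top1.png

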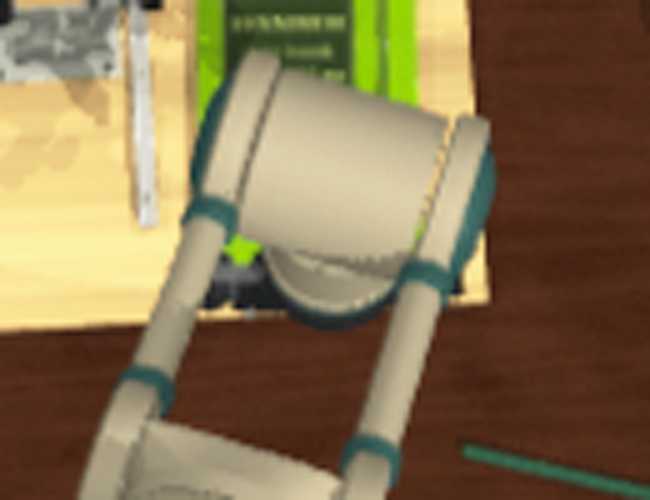

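```bash
python3 - <<'E'
from h import *
s=get_state(); im=get_image("scene")
for dz in (0,.013,.026,.035):
  for dy in (-.05,.05):
    p=proj(im,s["position"]+BR@[0,dy,dz])[0]; print(dz,dy,((p-[252,203])*5).round(0))
E
```

```text
0 -0.05 [389. 345.]
0 0.05 [251. 261.]
0.013 -0.05 [390. 327.]
0.013 0.05 [251. 243.]
0.026 -0.05 [391. 309.]
0.026 0.05 [251. 225.]
0.035 -0.05 [392. 296.]
0.035 0.05 [251. 213.]
```

The open fingertips appear at crop pixels (265,212) and (390,292). That is about 33 mm above the TCP height, more than the 13 mm stated. I'll look again with the jaws shut.

```bash
python3 -m jog '[255,0,0,0,0,0,0, 255,0,0,0,0,0,0, 255,0,0,0,0,0,0, 255,0,0,0,0,0,0, 255,0,0,0,0,0,0, 255,0,0,0,0,0,0]' 20
python3 - <<'E'
from h import *
s=st(); im=get_image("scene"); a=cv2.resize(im["color"][203:303,252:382],None,fx=5,fy=5,interpolation=cv2.INTER_CUBIC)
for dz in (0,.013,.026):
    p=(proj(im,s["position"]+[0,0,dz])[0]-[252,203])*5; print(dz,p.round(0)); cv2.circle(a,tuple(int(v) for v in p),3,(0,0,255),-1)
cv2.imwrite("pics/scene2.png",a)
E
```

```text
clock: 2.58
position: [0.4255, -0.0608, 0.1003]
ee_rot: [0.707, -0.707, -0.018, 0.018]
contact_force: [0.6, 0.5, -0.3]
width: -0.0001
t 2.575 pos [ 0.4255 -0.0608  0.1003] B [-176.9  -79.   100.3] F [ 0.59  0.51 -0.25] q [-0.3   0.14  1.95  0.    1.04 -1.93] w -0.0001
axes in board [[1.0, 0.0, -0.0], [0.0, 0.0, 1.0], [0.0, -1.0, 0.0]]
0 [319. 301.]
0.013 [320. 284.]
0.026 [320. 266.]
```

View pics/scene2.png

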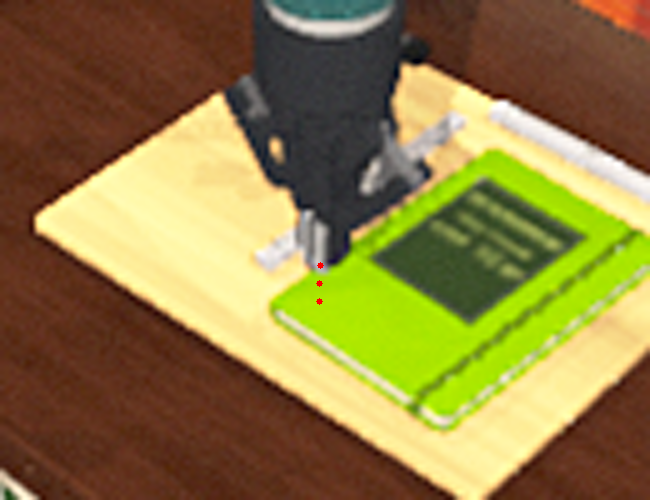

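Shut, the tips are at crop pixel (320,270), again about 22 mm above the projected TCP. To settle the height I'll touch down gently on a bare part of the board.

```bash
python3 -m jog '[255,1.5,0,6,0,0,0, 255,3,1,12,0,0,0, 255,4.7,3,17.9,0,0,0, 255,4.7,5,17.9,0,0,0, 255,4.7,6.5,17.9,0,0,0, 255,4.7,6.5,17.9,0,0,0, 255,4.7,6.5,17.9,0,0,0]'
python3 - <<'E'
from h import *
s=st(); im=get_image("scene"); p=proj(im,s["position"])[0]; print(p)
x,y=[int(v) for v in p]; a=cv2.resize(im["color"][y-60:y+40,x-65:x+65],None,fx=5,fy=5,interpolation=cv2.INTER_CUBIC)
for dz in (0,.013,.026):
    p=(proj(im,s["position"]+[0,0,dz])[0]-[x-65,y-60])*5; print(dz,p.round(0)); cv2.circle(a,tuple(int(v) for v in p),3,(0,0,255),-1)
cv2.imwrite("pics/scene3.png",a)
E
```

```text
clock: 3.5
position: [0.4637, 0.1203, 0.0358]
ee_rot: [0.707, -0.707, -0.018, 0.018]
contact_force: [-0.7, 0.4, 0.2]
width: -0.0001
t 3.5 pos [0.4637 0.1203 0.0358] B [-129.4   99.9   35.8] F [-0.71  0.36  0.22] q [ 0.11  0.29  1.95  0.    0.9  -1.51] w -0.0001
axes in board [[1.0, 0.001, 0.0], [-0.0, 0.0, 1.0], [0.001, -1.0, 0.0]]
[281.46736077 244.09153707]
0 [327. 300.]
0.013 [327. 284.]
0.026 [326. 268.]
```

View pics/scene3.png

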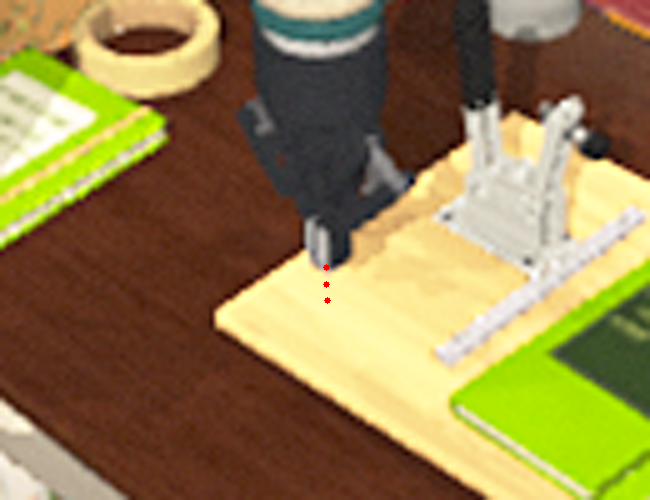

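```bash
python3 -m jog '[255,0,0.5,0,0,0,0, 255,0,1,0,0,0,0, 255,0,1.4,0,0,0,0, 255,0,1.7,0,0,0,0,255,0,1.7,0,0,0,0]'; python3 -m jog '[255,0,0.2,0,0,0,0, 255,0,0.3,0,0,0,0,255,0,0.4,0,0,0,0,255,0,0.4,0,0,0,0]'
```

```text
clock: 4.18
position: [0.463, 0.1204, 0.018]
ee_rot: [-0.707, 0.707, 0.018, -0.018]
contact_force: [0.7, -0.1, -0.9]
width: 0.0
clock: 4.68
position: [0.4632, 0.1204, 0.0143]
ee_rot: [0.707, -0.707, -0.018, 0.018]
contact_force: [0.5, -0.0, 0.1]
width: -0.0003
```

```bash
python3 -m jog '[255,0,0.2,0,0,0,0, 255,0,0.4,0,0,0,0,255,0,0.6,0,0,0,0,255,0,0.6,0,0,0,0]';python3 -m jog '[255,0,0.2,0,0,0,0, 255,0,0.4,0,0,0,0,255,0,0.4,0,0,0,0]'
python3 - <<'E'
from h import *
s=st(); im=get_image("scene"); p=proj(im,s["position"])[0]; print(p)
x,y=[int(v) for v in p]; a=cv2.resize(im["color"][y-60:y+40,x-65:x+65],None,fx=5,fy=5,interpolation=cv2.INTER_CUBIC)
for dz in (0,.013,.026):
    p=(proj(im,s["position"]+[0,0,dz])[0]-[x-65,y-60])*5; print(dz,p.round(0)); cv2.circle(a,tuple(int(v) for v in p),3,(0,0,255),-1)
cv2.imwrite("pics/scene4.png",a)
E
```

```text
clock: 5.18
position: [0.463, 0.1204, 0.0081]
ee_rot: [0.707, -0.707, -0.018, 0.018]
contact_force: [0.4, 0.3, -0.1]
width: 0.0001
clock: 5.55
position: [0.463, 0.1204, 0.0041]
ee_rot: [0.707, -0.707, -0.018, 0.018]
contact_force: [0.2, 0.5, 0.4]
width: -0.0001
t 5.55 pos [0.463  0.1204 0.0041] B [-130.1  100.     4.1] F [0.17 0.49 0.39] q [ 0.11  0.34  1.99  0.    0.82 -1.51] w -0.0001
axes in board [[1.0, -0.0, -0.0], [0.0, 0.0, 1.0], [-0.0, -1.0, 0.0]]
[281.58658387 251.95171627]
0 [328. 305.]
0.013 [327. 289.]
0.026 [327. 273.]
```

View pics/scene4.png

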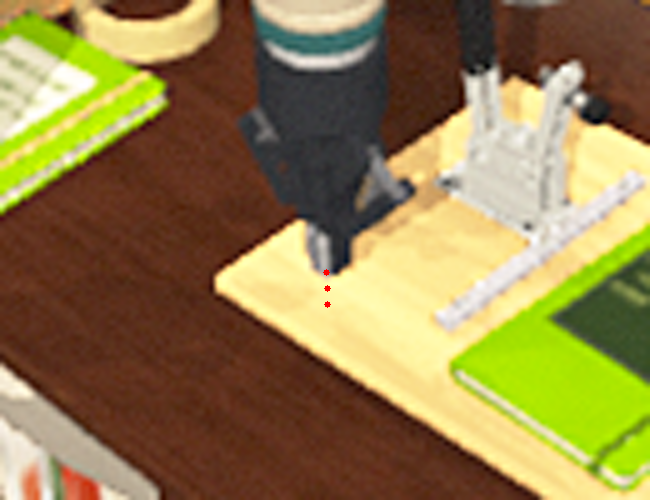

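```bash
python3 -m jog '[255,0,0.3,0,0,0,0, 255,0,0.6,0,0,0,0,255,0,0.8,0,0,0,0,255,0,0.8,0,0,0,0]';python3 -m jog '[255,0,0.2,0,0,0,0, 255,0,0.3,0,0,0,0,255,0,0.3,0,0,0,0]'; python3 -m jog '[255,0,0.1,0,0,0,0, 255,0,0.2,0,0,0,0,255,0,0.3,0,0,0,0]'
```

```text
clock: 6.1
position: [0.4631, 0.1204, -0.0039]
ee_rot: [0.707, -0.707, -0.018, 0.018]
contact_force: [-0.0, -0.4, -0.2]
width: 0.0003
clock: 6.48
position: [0.4631, 0.1204, -0.0068]
ee_rot: [0.707, -0.707, -0.018, 0.018]
contact_force: [-0.2, 1.2, -0.6]
width: 0.0004
clock: 6.85
position: [0.4633, 0.1204, -0.0097]
ee_rot: [0.707, -0.707, -0.018, 0.018]
contact_force: [-0.1, -0.2, 0.2]
width: 0.0
```

```bash
python3 -m jog '[255,0,0.1,0,0,0,0, 255,0,0.2,0,0,0,0]';python3 -m jog '[255,0,0.1,0,0,0,0, 255,0,0.2,0,0,0,0]'
```

```text
clock: 7.1
position: [0.4632, 0.1204, -0.0118]
ee_rot: [0.707, -0.707, -0.018, 0.018]
contact_force: [-0.2, -0.5, 0.3]
width: -0.0004
clock: 7.35
position: [0.4632, 0.1204, -0.0138]
ee_rot: [0.707, -0.707, -0.018, 0.018]
contact_force: [0.5, 0.1, -1.2]
width: 0.0002
```

```bash
python3 - <<'E'
from h import *
s=st(); 
for n in ("scene","top"):
  im=get_image(n); p=proj(im,s["position"])[0]; print(p)
  x,y=[int(v) for v in p]; a=cv2.resize(im["color"][y-60:y+40,x-65:x+65],None,fx=5,fy=5,interpolation=cv2.INTER_CUBIC)
  for dz in (0,.013,.026):
    p=(proj(im,s["position"]+[0,0,dz])[0]-[x-65,y-60])*5; print(dz,p.round(0)); cv2.circle(a,tuple(int(v) for v in p),3,(0,0,255),-1)
  cv2.imwrite(f"pics/{n}5.png",a)
E
```

```text
t 7.35 pos [ 0.4632  0.1204 -0.0138] B [-129.9  100.   -13.8] F [ 0.48  0.1  -1.22] q [ 0.11  0.36  2.01  0.    0.77 -1.51] w 0.0002
axes in board [[1.0, 0.0, -0.0], [0.0, 0.0, 1.0], [0.0, -1.0, 0.0]]
[281.79545307 256.22047832]
0 [329. 301.]
0.013 [328. 286.]
0.026 [328. 270.]
[282.21177254 252.3850123 ]
0 [326. 302.]
0.013 [324. 299.]
0.026 [322. 296.]
```

View pics/scene5.png

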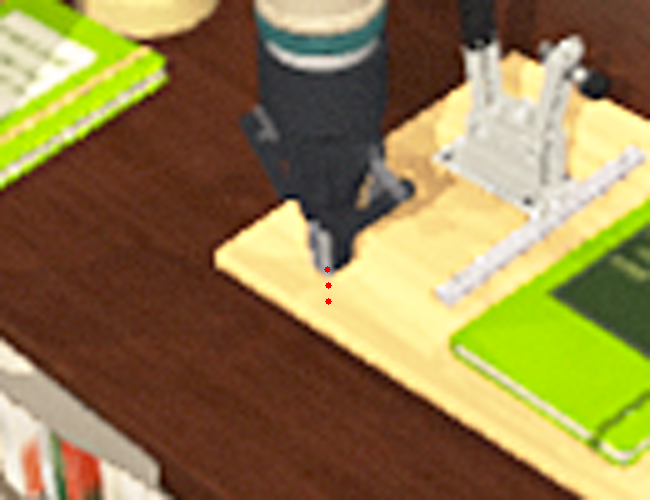

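View pics/top5.png

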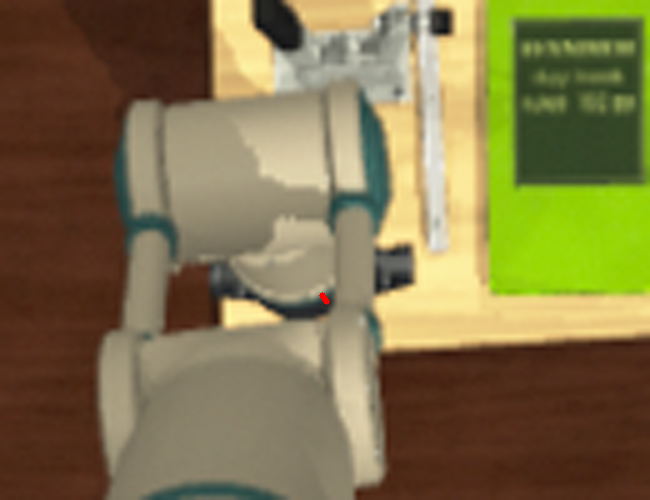

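```bash
python3 -m jog '[255,0,0.1,0,0,0,0, 255,0,0.2,0,0,0,0]';python3 -m jog '[255,0,0.1,0,0,0,0, 255,0,0.2,0,0,0,0]'
```

```text
clock: 7.7
position: [0.4633, 0.1204, -0.0157]
ee_rot: [0.707, -0.707, -0.018, 0.018]
contact_force: [-0.6, -0.0, -0.3]
width: 0.0003
clock: 7.95
position: [0.4633, 0.1204, -0.0161]
ee_rot: [0.707, -0.707, -0.018, 0.018]
contact_force: [-5.6, -0.9, 24.7]
width: -0.0001
```

Contact came at a commanded TCP of z = -0.0158. The board is at +0.015, so the shut fingertips are about 31 mm short of the reported TCP. I'll lift off and repeat the check with the jaws open, since I'll push with them open.

```bash
python3 -m jog '[255,0,-1,0,0,0,0, 0,0,-1.5,0,0,0,0, 0,0,-1.5,0,0,0,0, 0,0,-1.5,0,0,0,0, 0,0,-1.0,0,0,0,0, 0,0,-0.5,0,0,0,0,0,0,0,0,0,0,0,0,0,0.4,0,0,0,0,0,0,0.7,0,0,0,0,0,0,0.7,0,0,0,0]';python3 -m jog '[0,0,0.1,0,0,0,0, 0,0,0.2,0,0,0,0]';python3 -m jog '[0,0,0.1,0,0,0,0, 0,0,0.2,0,0,0,0]'
```

```text
clock: 9.2
position: [0.4631, 0.1204, -0.0249]
ee_rot: [0.707, -0.707, -0.018, 0.018]
contact_force: [-0.1, 0.7, 0.4]
width: 0.086
clock: 9.45
position: [0.4634, 0.1204, -0.0266]
ee_rot: [0.707, -0.707, -0.018, 0.018]
contact_force: [-0.6, -0.0, -0.2]
width: 0.0855
clock: 9.7
position: [0.4632, 0.1204, -0.0287]
ee_rot: [0.707, -0.707, -0.018, 0.018]
contact_force: [-0.3, -0.9, 0.4]
width: 0.0853
```

```bash
python3 -m jog '[0,0,-4,0,0,0,0, 0,-4.2,-4,-5,0,0,0, 0,-4.2,-4,-11,0,0,0, 0,-4.2,-4,-16,0,0,0, 0,-4.2,-4,-17.9,0,0,0, 0,-4.2,-2,-17.9,0,0,0, 0,-4.2,-0.4,-17.9,0,0,0, 0,-4.2,-0.4,-17.9,0,0,0]'; python3 -m jog '[0,0.8,0,0,0,0,0,0,1.6,0,0,0,0,0,0,2.2,0,0,0,0,0,0,2.8,0,0,0,0,0,0,3.4,0,0,0,0,0,0,3.4,0,0,0,0,0]'
python3 - <<'E'
from h import *
s=st(); im=get_image("scene"); a=cv2.resize(im["color"][195:305,250:410],None,fx=5,fy=5,interpolation=cv2.INTER_CUBIC)
cv2.imwrite("pics/scene6.png",a)
E
```

```text
clock: 10.7
position: [0.4294, -0.0603, -0.0255]
ee_rot: [0.707, -0.707, -0.017, 0.019]
contact_force: [-0.9, -0.2, 0.1]
width: 0.0852
clock: 11.45
position: [0.4654, -0.0588, -0.0247]
ee_rot: [-0.707, 0.707, 0.019, -0.018]
contact_force: [0.4, -0.5, -1.0]
width: 0.0851
t 11.45 pos [ 0.4654 -0.0588 -0.0247] B [-137.   -79.1  -24.7] F [ 0.43 -0.45 -0.99] q [-0.27  0.37  2.04  0.    0.73 -1.9 ] w 0.0851
axes in board [[1.0, 0.001, -0.0], [0.0, -0.0, 1.0], [0.001, -1.0, -0.0]]
```

View pics/scene6.png

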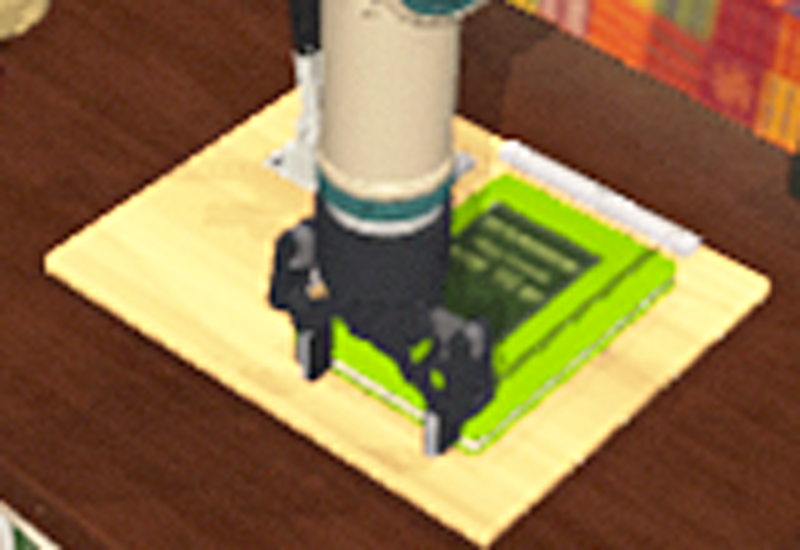

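The fingers sit at the notebook's front edge at crop pixels (315,375) and (435,450), with the back strip still ahead of it. I'll keep pushing in +x.

```bash
python3 -m jog '[0,0.5,0,0,0,0,0,0,1,0,0,0,0,0,0,1.4,0,0,0,0,0,0,1.7,0,0,0,0,0,0,1.7,0,0,0,0,0]'; python3 -m jog '[0,0.1,0,0,0,0,0,0,0.2,0,0,0,0,0]'
python3 - <<'E'
from h import *
s=st()
for n in ("scene","top"):
    im=get_image(n); x0,y0=(250,195) if n=="scene" else (250,160)
    cv2.imwrite(f"pics/{n}7.png",cv2.resize(im["color"][y0:y0+110,x0:x0+160],None,fx=5,fy=5,interpolation=cv2.INTER_CUBIC))
E
```

```text
clock: 12.12
position: [0.482, -0.0579, -0.0247]
ee_rot: [-0.707, 0.707, 0.019, -0.018]
contact_force: [0.2, -0.9, -0.4]
width: 0.0854
clock: 12.38
position: [0.483, -0.0577, -0.0247]
ee_rot: [0.707, -0.707, -0.018, 0.019]
contact_force: [-1.4, -0.1, 1.2]
width: 0.0851
t 12.375 pos [ 0.483  -0.0577 -0.0247] B [-119.3  -78.9  -24.7] F [-1.36 -0.11  1.16] q [-0.26  0.39  2.   -0.    0.75 -1.88] w 0.0851
axes in board [[1.0, -0.001, -0.0], [0.0, 0.0, 1.0], [-0.001, -1.0, 0.0]]
```

View pics/scene7.png

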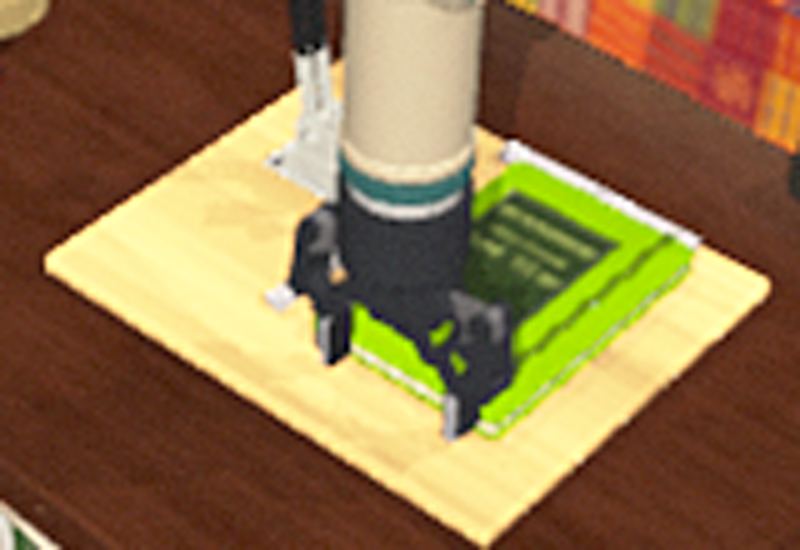

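View pics/top7.png

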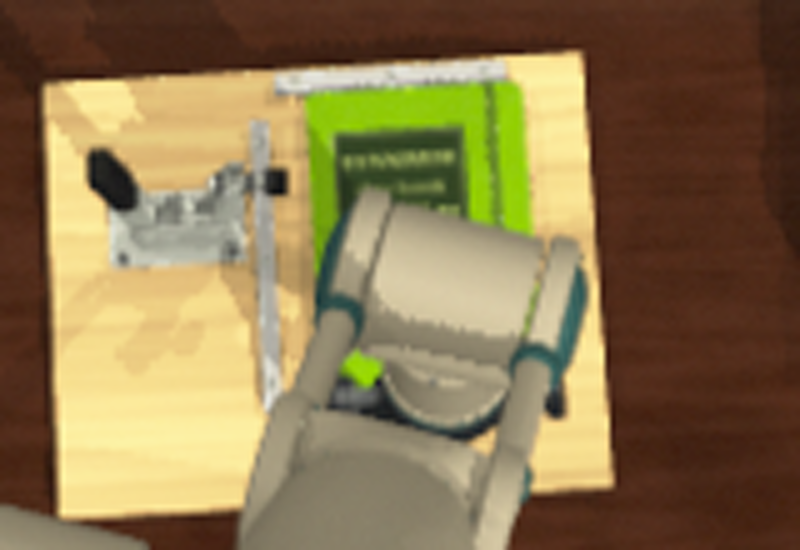

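The notebook has turned parallel to the board, and its back edge at crop (310-520, 90) is almost at the back strip. I'll go on in small steps until the force rises.

```bash
for i in 1 2 3; do echo; done; python3 -m jog '[0,0.1,0,0,0,0,0,0,0.2,0,0,0,0,0]'; python3 -m jog '[0,0.1,0,0,0,0,0,0,0.1,0,0,0,0,0]'
```

```text
clock: 12.72
position: [0.4855, -0.0577, -0.0247]
ee_rot: [0.707, -0.707, -0.018, 0.018]
contact_force: [-0.2, 0.3, 1.0]
width: 0.0855
clock: 12.98
position: [0.4858, -0.0576, -0.0248]
ee_rot: [0.707, -0.707, -0.018, 0.019]
contact_force: [-2.0, -0.5, 2.7]
width: 0.0853
```

```bash
python3 -m jog '[0,0.1,0,0,0,0,0,0,0.1,0,0,0,0,0]'
```

```text
clock: 13.22
position: [0.4858, -0.0575, -0.0249]
ee_rot: [0.707, -0.707, -0.017, 0.019]
contact_force: [-4.7, -1.5, 2.9]
width: 0.0853
```

```bash
python3 -m jog '[0,-1.5,0,0,0,0,0, 0,-1.5,-5,0,0,0,0, 0,-1,-5,-3,0,1.3,0, 0,0,-5,-6,0,2.6,0, 0,3,-5,-10,0,3.9,0, 0,7,-5,-12,0,5.2,0, 0,11,-5,-12,0,6.5,0, 0,11.4,-5,-12,0,7.8,0, 0,11.4,-5,-11,0,9.1,0, 0,11.4,-5,-10.5,0,10.4,0, 0,11.4,-5,-10.5,0,11.25,0, 0,11.4,-5,-10.5,0,11.25,0]'
python3 - <<'E'
from h import *
s=st()
for n in ("scene","top"):
    im=get_image(n); x0,y0=(250,195) if n=="scene" else (250,160)
    cv2.imwrite(f"pics/{n}8.png",cv2.resize(im["color"][y0:y0+110,x0:x0+160],None,fx=5,fy=5,interpolation=cv2.INTER_CUBIC))
E
```

```text
clock: 14.72
position: [0.6068, -0.1565, 0.0253]
ee_rot: [0.513, -0.513, 0.486, -0.487]
contact_force: [0.1, 0.3, 0.0]
width: 0.0853
t 14.725 pos [ 0.6068 -0.1565  0.0253] B [  -0.7 -183.9   25.3] F [0.07 0.3  0.03] q [-0.36  0.49  1.63  0.    1.02 -0.42] w 0.0853
axes in board [[0.002, 0.001, 1.0], [-1.0, -0.0, 0.002], [0.0, -1.0, 0.001]]
```

View pics/scene8.png

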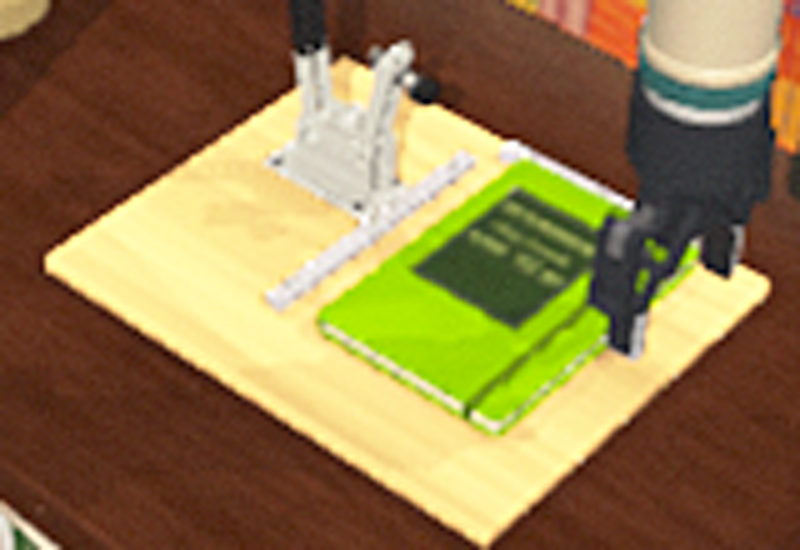

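View pics/top8.png

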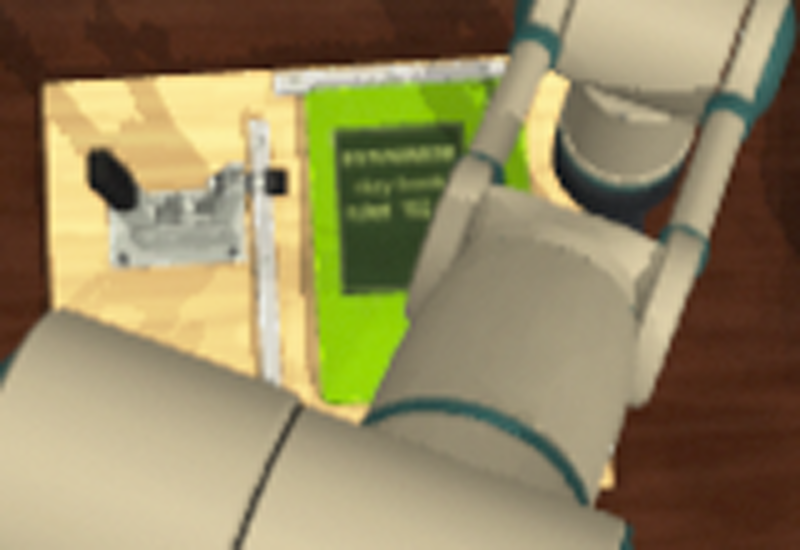

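The notebook is now parallel to the board and against the back strip, and the hand is clear on its right side. I'll lower and push +y (tool -x).

```bash
python3 -m jog '[0,0,2.5,0,0,0,0, 0,0,4.5,0,0,0,0, 0,0,5,0,0,0,0, 0,-0.8,5,0,0,0,0, 0,-1.6,5,0,0,0,0, 0,-2.2,5,0,0,0,0, 0,-2.8,5,0,0,0,0, 0,-3.3,5,0,0,0,0, 0,-3.8,5,0,0,0,0, 0,-4.3,5,0,0,0,0, 0,-4.7,5,0,0,0,0,0,-4.7,5,0,0,0,0]'
python3 - <<'E'
from h import *
s=st()
im=get_image("scene"); x0,y0=(250,195)
cv2.imwrite("pics/scene9.png",cv2.resize(im["color"][y0:y0+110,x0:x0+160],None,fx=5,fy=5,interpolation=cv2.INTER_CUBIC))
E
```

```text
clock: 16.32
position: [0.6041, -0.109, -0.0248]
ee_rot: [0.513, -0.513, 0.487, -0.487]
contact_force: [0.4, 0.5, -0.6]
width: 0.0854
t 16.325 pos [ 0.6041 -0.109  -0.0248] B [  -1.  -136.4  -24.8] F [ 0.36  0.52 -0.58] q [-0.29  0.53  1.71  0.    0.9  -0.34] w 0.0854
axes in board [[0.0, -0.0, 1.0], [-1.0, 0.001, 0.0], [-0.001, -1.0, -0.0]]
```

View pics/scene9.png

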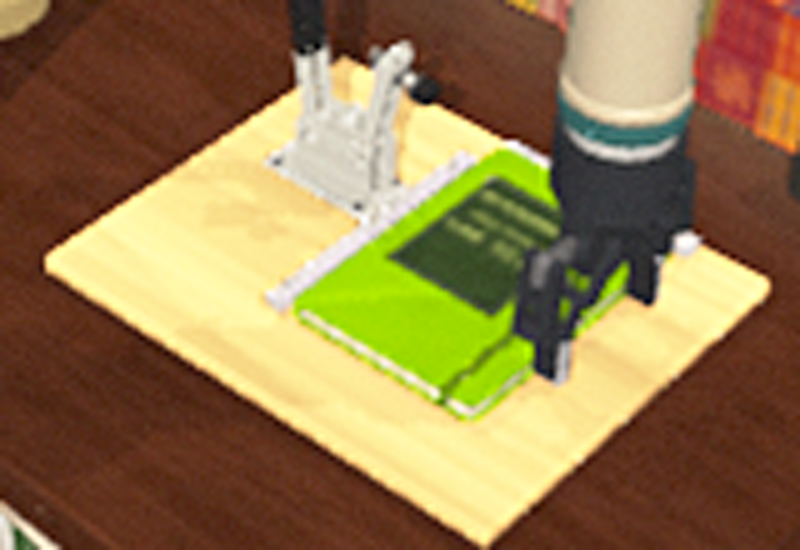

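The notebook's left edge is about 5 mm from the left strip (near crop (300,305)). I'll close the rest in small steps.

```bash
python3 -m jog '[0,-0.2,0,0,0,0,0,0,-0.3,0,0,0,0,0]';python3 -m jog '[0,-0.1,0,0,0,0,0,0,-0.1,0,0,0,0,0]'; python3 -m jog '[0,-0.1,0,0,0,0,0,0,-0.1,0,0,0,0,0]'
```

```text
clock: 16.62
position: [0.604, -0.1066, -0.0249]
ee_rot: [-0.513, 0.513, -0.487, 0.487]
contact_force: [0.0, -1.4, -0.3]
width: 0.0856
clock: 16.88
position: [0.604, -0.1054, -0.0247]
ee_rot: [0.513, -0.513, 0.487, -0.487]
contact_force: [-0.2, -0.4, -0.0]
width: 0.0856
clock: 17.12
position: [0.604, -0.1045, -0.0247]
ee_rot: [0.513, -0.513, 0.487, -0.487]
contact_force: [1.2, -0.2, -0.4]
width: 0.0854
```

```bash
python3 -m jog '[0,-0.1,0,0,0,0,0,0,-0.1,0,0,0,0,0]';python3 -m jog '[0,-0.1,0,0,0,0,0,0,-0.1,0,0,0,0,0]'
```

```text
clock: 17.38
position: [0.604, -0.1035, -0.0247]
ee_rot: [0.513, -0.513, 0.487, -0.487]
contact_force: [0.3, -0.4, 0.2]
width: 0.0856
clock: 17.62
position: [0.604, -0.1025, -0.0247]
ee_rot: [0.513, -0.513, 0.487, -0.487]
contact_force: [0.8, 0.2, 0.9]
width: 0.0851
```

```bash
python3 -m jog '[0,-0.1,0,0,0,0,0,0,-0.1,0,0,0,0,0]'
python3 - <<'E'
from h import *
s=st()
im=get_image("scene"); x0,y0=(280,205)
cv2.imwrite("pics/scene10.png",cv2.resize(im["color"][y0:y0+80,x0:x0+110],None,fx=7,fy=7,interpolation=cv2.INTER_CUBIC))
E
```

```text
clock: 17.88
position: [0.6039, -0.1021, -0.0247]
ee_rot: [-0.513, 0.513, -0.487, 0.487]
contact_force: [-0.4, -2.5, -0.5]
width: 0.0856
t 17.875 pos [ 0.6039 -0.1021 -0.0247] B [  -0.9 -129.4  -24.7] F [-0.38 -2.52 -0.53] q [-0.28  0.53  1.72 -0.    0.9  -0.33] w 0.0856
axes in board [[0.0, 0.0, 1.0], [-1.0, -0.001, 0.0], [0.001, -1.0, 0.0]]
```

View pics/scene10.png

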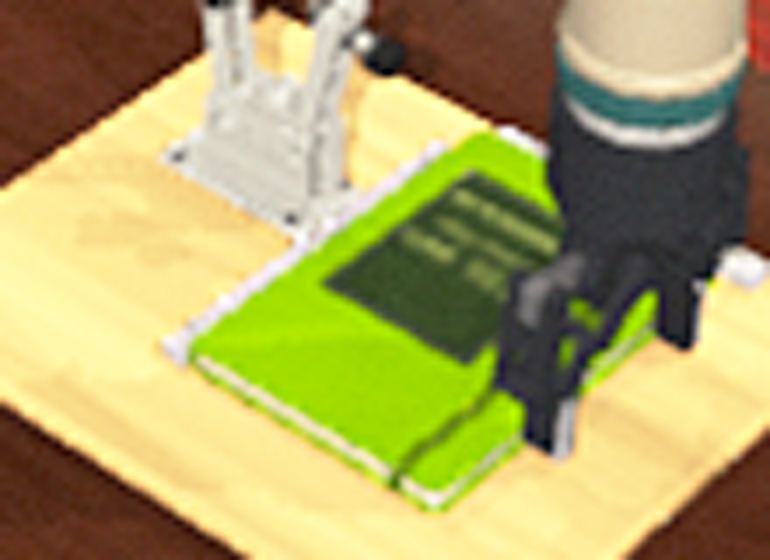

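The left edge now meets the left strip and the force is rising. I'll give it one firm step.

```bash
python3 -m jog '[0,-0.1,0,0,0,0,0,0,-0.1,0,0,0,0,0]'; python3 -m jog '[0,-0.05,0,0,0,0,0,0,-0.05,0,0,0,0,0]'
```

```text
clock: 18.18
position: [0.6039, -0.1021, -0.0246]
ee_rot: [-0.512, 0.513, -0.486, 0.487]
contact_force: [-0.9, -5.8, -0.6]
width: 0.0855
clock: 18.42
position: [0.6039, -0.1021, -0.0246]
ee_rot: [-0.512, 0.513, -0.486, 0.488]
contact_force: [-0.6, -7.7, -0.3]
width: 0.0855
```

Flush on the left, with about 8 N reacting. Next I'll shut the jaws and nudge the front edge once more in +x, in case the sideways slide opened a gap at the back strip.

```bash
python3 -m jog '[0,1.5,0,0,0,0,0, 0,1.5,-5,0,0,0,0, 255,1.5,-6,-5,0,0,0, 255,0,-6,-10,0,0,0, 255,-4,-6,-14,0,0,0, 255,-8,-6,-15.2,0,0,0, 255,-8,-6,-15.2,0,0,0, 255,-8,-4,-15.2,0,0,0, 255,-8,-2,-15.2,0,0,0, 255,-8,-1.3,-15.2,0,0,0, 255,-8,-1.3,-15.2,0,0,0]'
python3 - <<'E'
from h import *
s=st()
for n in ("scene","top"):
    im=get_image(n); x0,y0=(280,205) if n=="scene" else (265,165)
    cv2.imwrite(f"pics/{n}11.png",cv2.resize(im["color"][y0:y0+80,x0:x0+110],None,fx=7,fy=7,interpolation=cv2.INTER_CUBIC))
E
```

```text
clock: 19.8
position: [0.4482, -0.0285, -0.012]
ee_rot: [-0.513, 0.513, -0.487, 0.487]
contact_force: [-0.4, -0.1, 0.3]
width: 0.0001
t 19.8 pos [ 0.4482 -0.0285 -0.012 ] B [-152.6  -47.9  -12. ] F [-0.35 -0.09  0.31] q [-0.22  0.33  2.07  0.    0.75 -0.27] w 0.0001
axes in board [[-0.0, -0.0, 1.0], [-1.0, 0.0, -0.0], [-0.0, -1.0, -0.0]]
```

View pics/scene11.png

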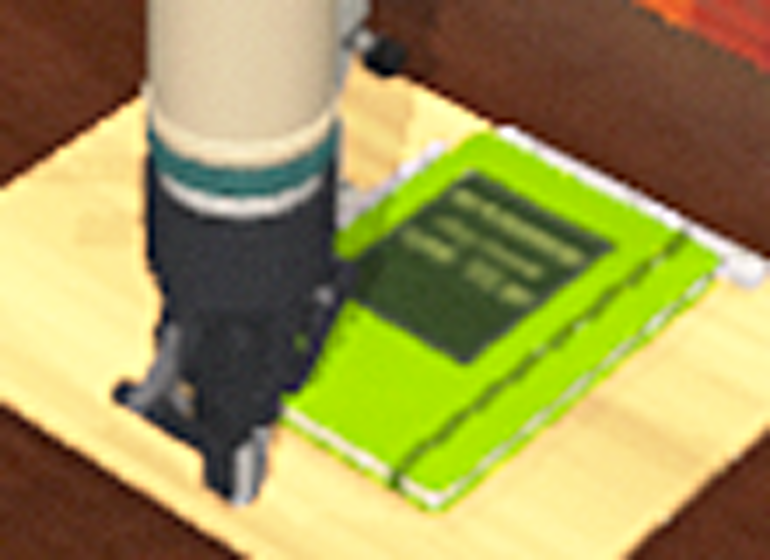

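View pics/top11.png

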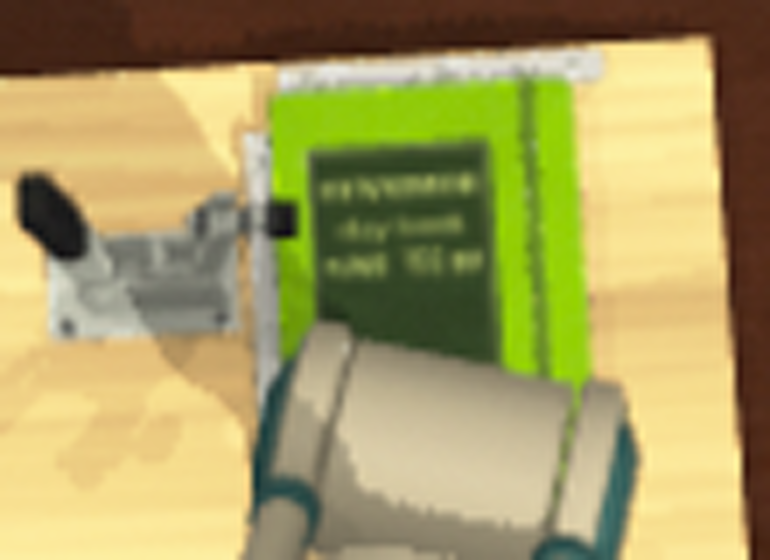

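Both edges look flush, with the back edge along the strip at top crop (275-575, 90). Now the nudge.

```bash
python3 -m jog '[255,0,0,0.8,0,0,0,255,0,0,1.6,0,0,0,255,0,0,2.4,0,0,0,255,0,0,2.9,0,0,0,255,0,0,3.1,0,0,0]';  python3 -m jog '[255,0,0,0.1,0,0,0,255,0,0,0.2,0,0,0]'; python3 -m jog '[255,0,0,0.1,0,0,0,255,0,0,0.1,0,0,0]'
```

```text
clock: 20.52
position: [0.4793, -0.0264, -0.0117]
ee_rot: [0.513, -0.513, 0.487, -0.487]
contact_force: [0.7, 0.0, -0.0]
width: 0.0
clock: 20.78
position: [0.4805, -0.0263, -0.0118]
ee_rot: [-0.513, 0.513, -0.487, 0.487]
contact_force: [0.5, 0.1, 0.2]
width: 0.0
clock: 21.02
position: [0.4818, -0.0263, -0.0117]
ee_rot: [0.513, -0.513, 0.487, -0.487]
contact_force: [-0.3, -0.2, 0.3]
width: -0.0001
```

```bash
python3 -m jog '[255,0,0,0.1,0,0,0,255,0,0,0.2,0,0,0]'; python3 -m jog '[255,0,0,0.1,0,0,0,255,0,0,0.1,0,0,0]';python3 -m jog '[255,0,0,0.1,0,0,0,255,0,0,0.1,0,0,0]'
```

```text
clock: 21.28
position: [0.4826, -0.0262, -0.0119]
ee_rot: [-0.512, 0.513, -0.487, 0.486]
contact_force: [-2.0, -1.6, 2.2]
width: 0.0004
clock: 21.52
position: [0.4827, -0.0262, -0.0119]
ee_rot: [-0.512, 0.514, -0.488, 0.486]
contact_force: [-4.4, -2.4, 3.2]
width: -0.0003
clock: 21.78
position: [0.4827, -0.0261, -0.0119]
ee_rot: [-0.512, 0.514, -0.488, 0.485]
contact_force: [-6.6, -2.8, 5.3]
width: -0.0001
```

The force rose straight away with no motion, so it is flush on both strips. I'll retreat, rise, and go over to a point between the clamp arm and the lever.

```bash
python3 -m jog '[255,0,0,-1.5,0,0,0, 255,0,-6,-1.5,0,0,0, 255,0,-12,-1.5,0,0,0, 255,-1,-18,0,0,0,0, 255,-4,-18.5,4,0,0,0, 255,-8,-18.5,8,0,0,0, 255,-11,-18.5,11.5,0,0,0, 255,-13,-18.5,13.3,0,0,0, 255,-13,-18.5,13.3,0,0,0,255,-13,-18.5,13.3,0,0,0]'
python3 - <<'E'
from h import *
s=st()
for n in ("scene","top"):
    im=get_image(n); x0,y0=(280,145) if n=="scene" else (250,140)
    cv2.imwrite(f"pics/{n}12.png",cv2.resize(im["color"][y0:y0+130,x0:x0+130],None,fx=4.6,fy=4.6,interpolation=cv2.INTER_CUBIC))
E
```

```text
clock: 23.02
position: [0.6112, 0.1101, 0.173]
ee_rot: [-0.513, 0.513, -0.487, 0.487]
contact_force: [-0.6, -1.3, -0.2]
width: -0.0001
t 23.025 pos [0.6112 0.1101 0.173 ] B [ 17.3  82.1 173. ] F [-0.62 -1.26 -0.2 ] q [ 0.07  0.36  1.45 -0.    1.33  0.01] w -0.0001
axes in board [[0.0, -0.001, 1.0], [-1.0, -0.0, 0.0], [0.0, -1.0, -0.001]]
```

View pics/scene12.png

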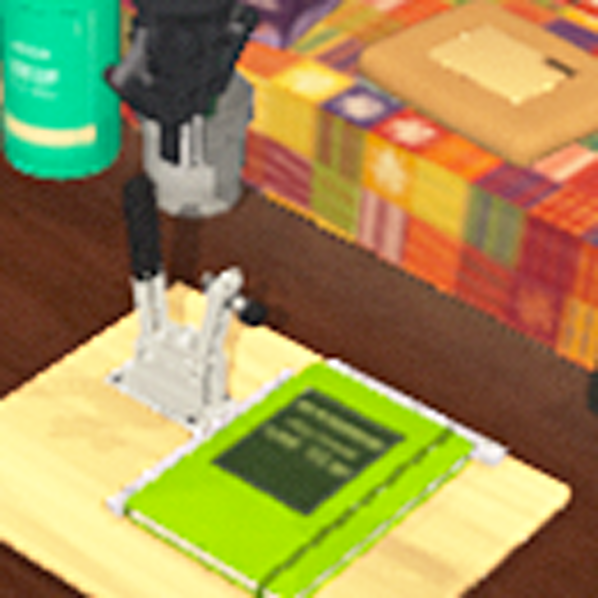

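View pics/top12.png

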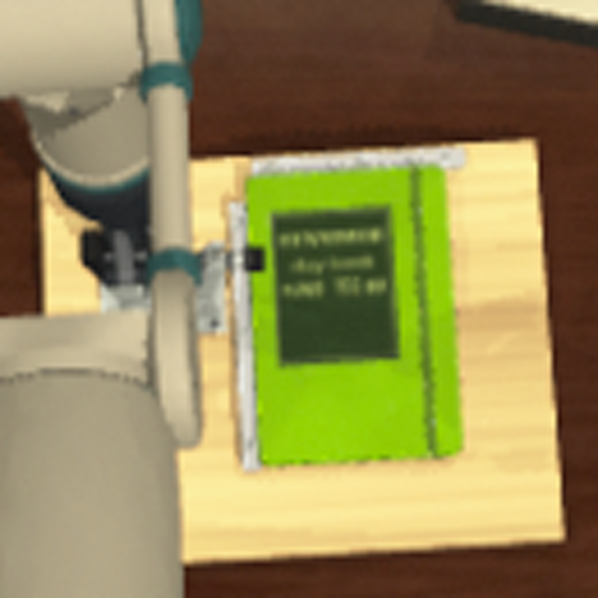

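```bash
python3 - <<'E'
from h import *
for n in ("top","scene"):
    im=get_image(n); bd,nb=masks(im)
    q=quad(big(nb,ROI[n])); W=rays(im,q,.029); B=toB(W)[:,:2]*1000
    E=np.roll(B,-1,0)-B
    print(n,"centre-home",(B.mean(0)-[-2,-50]).round(1),"sides",np.linalg.norm(E,axis=1).round(1),"ang",(np.degrees(np.arctan2(E[:,1],E[:,0]))%90).round(2))
    s=get_state(); print(proj(im,s["position"]+[0,0,.031]))
E
```

```text
top centre-home [-0.5 -0.4] sides [208.  138.6 204.7 139.4] ang [89.58 89.18 89.79  0.51]
[[279.0316271  188.97081585]]
scene centre-home [-2.3 -0.5] sides [203.5 137.3 203.4 140.9] ang [89.25  0.45  0.28  0.49]
[[318.55252224 179.89115673]]
```

Centre-to-home is within about 0.5 mm in the top view and about 2 mm in x in the scene view, with angle within about 0.5°. All of that is inside calibration error, and the tip projection confirms the 31 mm offset. Now I'll lower beside the lever and begin its arc.

```bash
python3 -m jog '[255,0,2.7,-0.2,0,0,0, 255,0,5.4,-0.2,0,0,0, 255,0,5.4,-0.2,0,0,0, 255,-0.6,5.4,-0.2,0,0,0, 255,-1.2,5.4,-0.2,0,0,0, 255,-2.1,5.5,-0.2,0,0,0, 255,-3.1,5.7,-0.2,0,0,0,255,-3.1,5.7,-0.2,0,0,0]'
python3 - <<'E'
from h import *
s=st()
im=get_image("scene"); x0,y0=(270,145)
cv2.imwrite("pics/scene13.png",cv2.resize(im["color"][y0:y0+120,x0:x0+150],None,fx=5,fy=5,interpolation=cv2.INTER_CUBIC))
E
```

```text
clock: 24.22
position: [0.6083, 0.1425, 0.1163]
ee_rot: [0.513, -0.513, 0.487, -0.487]
contact_force: [0.8, -1.8, 0.5]
width: -0.0002
t 24.225 pos [0.6083 0.1425 0.1163] B [ 16.1 114.6 116.3] F [ 0.79 -1.8   0.46] q [0.12 0.4  1.52 0.   1.21 0.07] w -0.0002
axes in board [[0.001, 0.0, 1.0], [-1.0, 0.0, 0.001], [-0.0, -1.0, 0.0]]
```

View pics/scene13.png

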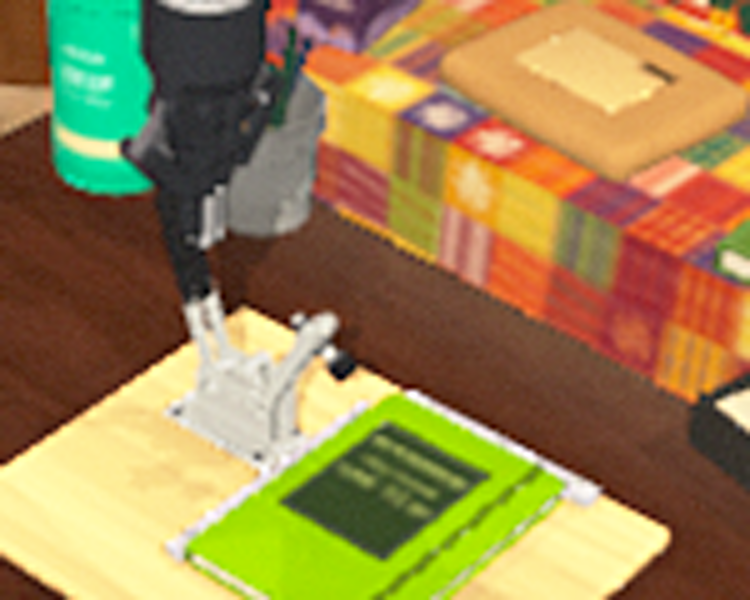

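The finger has the lever leaning left and the clamp arm has begun to follow it. I'll carry on along the arc.

```bash
python3 -m jog '[255,-0.9,0.3,0,0,0,0, 255,-1.8,0.7,0,0,0,0, 255,-2.7,1.2,0,0,0,0, 255,-3.5,1.8,0,0,0,0, 255,-4.2,2.5,0,0,0,0, 255,-4.9,3.3,0,0,0,0, 255,-5.5,4.1,0,0,0,0]'
python3 - <<'E'
from h import *
s=st()
im=get_image("scene"); x0,y0=(260,145)
cv2.imwrite("pics/scene14.png",cv2.resize(im["color"][y0:y0+120,x0:x0+150],None,fx=5,fy=5,interpolation=cv2.INTER_CUBIC))
E
```

```text
clock: 25.15
position: [0.6055, 0.1971, 0.0746]
ee_rot: [0.513, -0.513, 0.487, -0.487]
contact_force: [1.2, -0.0, 1.8]
width: -0.0002
t 25.15 pos [0.6055 0.1971 0.0746] B [ 16.1 169.3  74.6] F [ 1.25 -0.01  1.84] q [0.21 0.45 1.55 0.   1.14 0.15] w -0.0002
axes in board [[0.0, 0.0, 1.0], [-1.0, 0.0, 0.0], [-0.0, -1.0, 0.0]]
```

View pics/scene14.png

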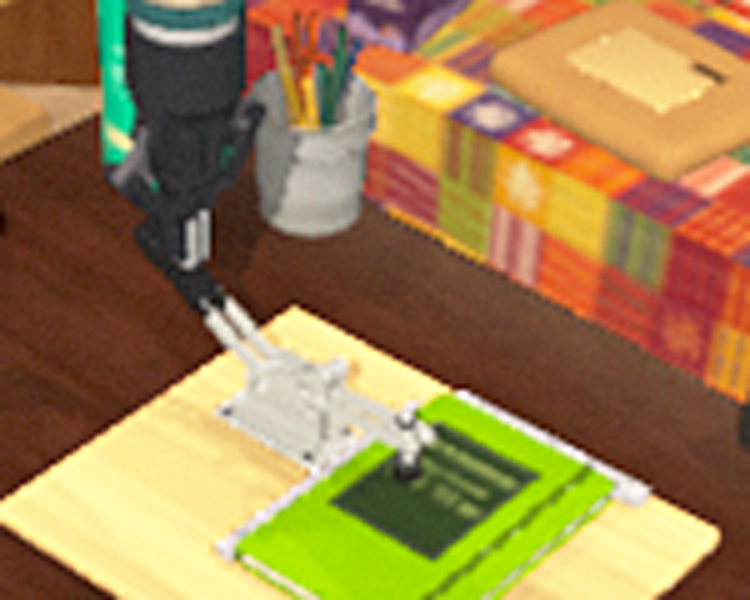

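The foot is hovering just over the cover at crop (405,465). I'll push through dead centre.

```bash
python3 -m jog '[255,-0.3,0.6,0,0,0,0, 255,-0.6,1.2,0,0,0,0, 255,-0.9,1.8,0,0,0,0, 255,-1,2.2,0,0,0,0, 255,-1,2.2,0,0,0,0]'
python3 - <<'E'
from h import *
s=st()
im=get_image("scene"); x0,y0=(260,145)
cv2.imwrite("pics/scene15.png",cv2.resize(im["color"][y0:y0+120,x0:x0+150],None,fx=5,fy=5,interpolation=cv2.INTER_CUBIC))
E
```

```text
clock: 25.82
position: [0.6045, 0.2062, 0.0526]
ee_rot: [-0.512, 0.513, -0.487, 0.487]
contact_force: [-0.6, 0.5, -0.9]
width: 0.0001
t 25.825 pos [0.6045 0.2062 0.0526] B [ 15.6 178.4  52.6] F [-0.63  0.46 -0.92] q [ 0.22  0.48  1.57 -0.    1.09  0.17] w 0.0001
axes in board [[0.0, -0.001, 1.0], [-1.0, -0.0, 0.0], [0.0, -1.0, -0.001]]
```

View pics/scene15.png

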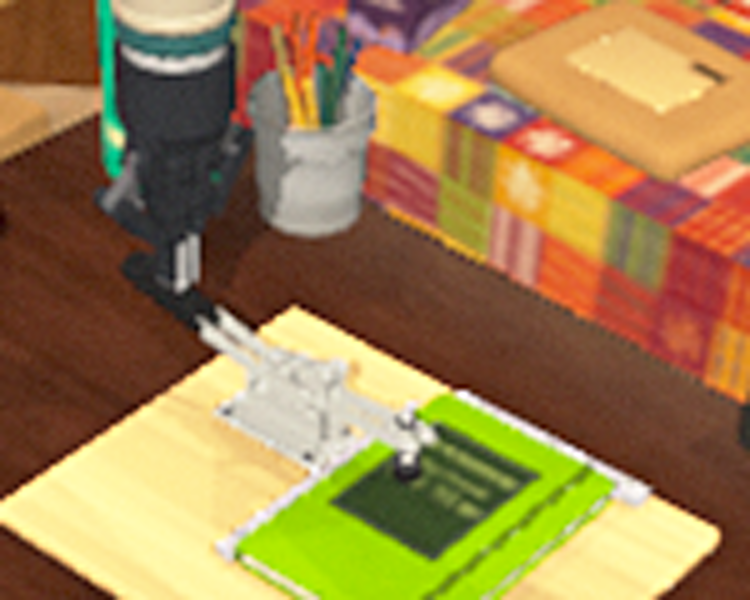

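The contact force is back to zero and the lever lies low, so it has snapped. I'll lift straight up, move clear, and check.

```bash
python3 -m jog '[255,0,-3,0,0,0,0, 255,0,-8,0,0,0,0, 255,0,-12,0,0,0,0, 255,-4,-14,-5,0,0,0, 255,-8,-14,-10,0,0,0, 255,-12,-14,-15,0,0,0, 255,-16,-14,-19,0,0,0, 255,-20,-14,-22,0,0,0, 255,-20,-14,-22,0,0,0,255,-20,-14,-22,0,0,0]'
python3 - <<'E'
from h import *
s=st()
for n in ("scene","top"):
    im=get_image(n); x0,y0=(260,165) if n=="scene" else (240,150)
    cv2.imwrite(f"pics/{n}16.png",cv2.resize(im["color"][y0:y0+135,x0:x0+150],None,fx=4.4,fy=4.4,interpolation=cv2.INTER_CUBIC))
    bd,nb=masks(im)
    q=quad(big(nb,ROI[n])); B=toB(rays(im,q,.029))[:,:2]*1000; E=np.roll(B,-1,0)-B
    print(n,"centre-home",(B.mean(0)-[-2,-50]).round(1),"sides",np.linalg.norm(E,axis=1).round(1),"ang",(np.degrees(np.arctan2(E[:,1],E[:,0]))%90).round(2))
    for th in (1.08,1.22):
        f=np.radians(8)+th; X=toW(np.array([[.015,.0985+r*np.sin(f),.055+r*np.cos(f)] for r in (.048,.126)])); print(th,((proj(im,X)-[x0,y0])*4.4).round(0).tolist())
im=get_image("scene"); cv2.imwrite("pics/full.png",im["color"])
E
```

```text
clock: 27.12
position: [0.3752, 0.3945, 0.1935]
ee_rot: [0.513, -0.513, 0.486, -0.487]
contact_force: [0.1, 0.4, 0.7]
width: -0.0003
t 27.125 pos [0.3752 0.3945 0.1935] B [-203.7  378.3  193.5] F [0.1  0.43 0.68] q [ 0.68  0.23  1.58 -0.    1.33  0.63] w -0.0003
axes in board [[0.001, 0.001, 1.0], [-1.0, -0.0, 0.001], [0.0, -1.0, 0.001]]
scene centre-home [-2.3 -1. ] sides [203.5 138.2 203.5 137.7] ang [89.13  0.45 88.97  0.49]
1.08 [[188.0, 189.0], [114.0, 120.0]]
1.22 [[186.0, 195.0], [110.0, 137.0]]
top centre-home [-0.6 -0.2] sides [207.3 138.7 204.8 139. ] ang [89.86 89.18 89.95  0.22]
1.08 [[104.0, 232.0], [-7.0, 229.0]]
1.22 [[102.0, 235.0], [-10.0, 236.0]]
```

View pics/scene16.png

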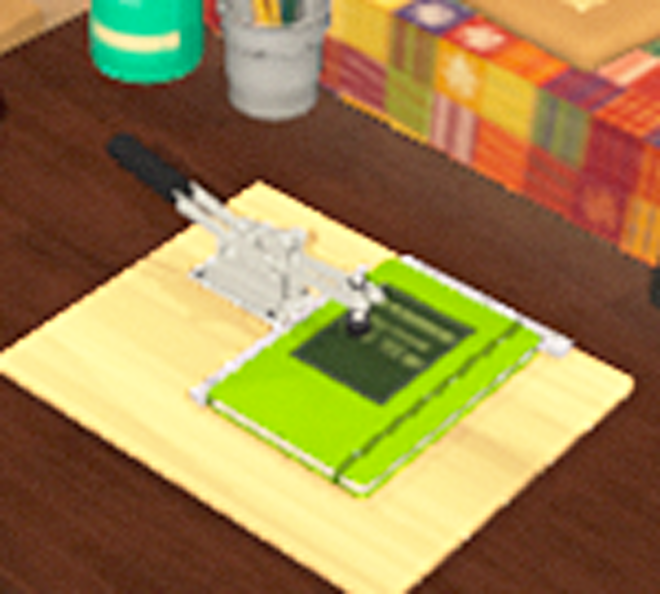

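View pics/top16.png

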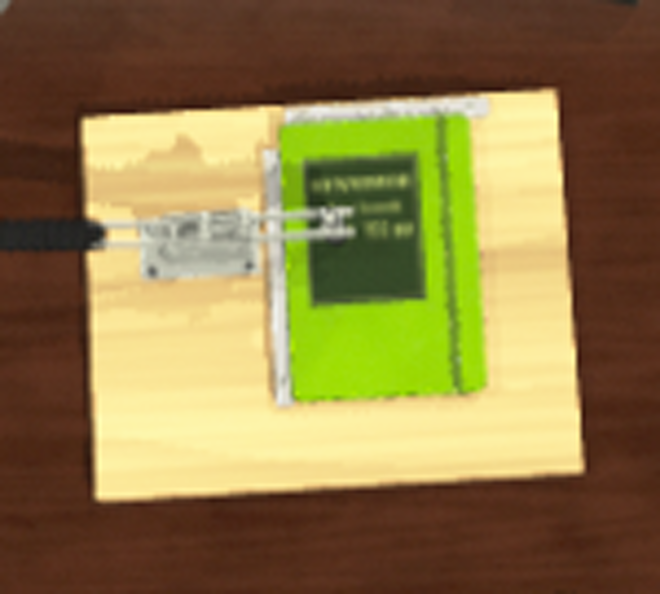

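View pics/full.png

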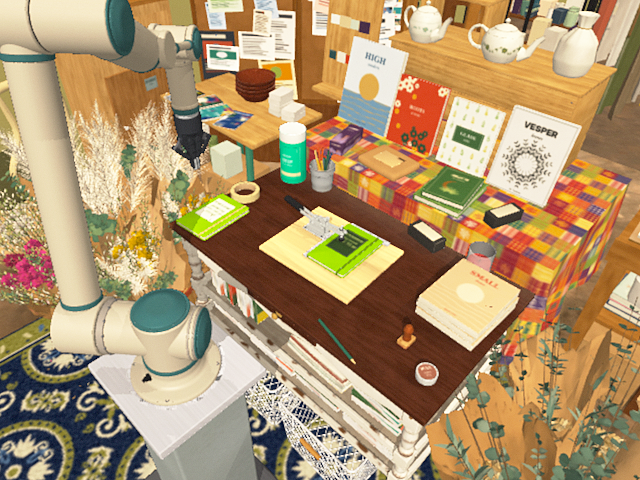

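The lever grip lies on the prediction for the locked stop, at crop (110,140)-(185,192). The foot is on the cover at (357,325), the notebook has not moved, and the stamp, tin and other notebook look undisturbed. I'm handing the job in.

```bash
python3 -c "
from rig import sign_off,get_state
print(get_state()['clock'], sign_off())"
```

```text
the job is handed in; nothing more can be done
27.275 None
```

The notebook is flush against both stop strips and the clamp is locked on its cover; I handed the job in at 27.3 s.

**What I did:**
- I pushed the notebook +x with the open fingers onto the back strip.
- I then pushed it +y onto the left strip, and nudged it once more from the front.
- At each strip the force rose to about 5–8 N and the motion stopped.
- I pushed the lever along its arc with the shut fingers until it snapped over, then withdrew well clear.

**Last checks:**
- **Notebook:** its centre is about 0.6 mm from home in the top view. The scene view showed −2.3 mm in x, which is about the calibration error. That figure was the same before and after clamping, and contact with the strips was felt. The two views put its angle within about 0.5–1° of the board's.
- **Clamp:** the lever grip lies where the locked stop (1.22 rad) predicts. The foot is on the cover in both views.
- **Bystanders:** the stamp, tin and other notebook look unmoved, judged by eye only.

**What disagreed:** the reported TCP lies about 31 mm beyond the real fingertips. The camera suggested it, and a touchdown of about 25 N on a bare part of the board confirmed it. I allowed for this in every height.

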